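# Cap the belt tensioner and hold its arm wound to the stop

## Robot

A 6-joint arm with a two-finger parallel gripper is mounted at the origin on a cart in front of the work surface, level with it; the furniture and walls round the work are solid. World frame = base frame: x ahead of the robot, y to its left, z up, the work surface at z = 0. Lengths are in mm, angles in rad, forces in N, time in s.
With the tool pointing down it reaches from about 275 to 775 mm from the base axis. Payload 14.6 kg.
Tool frame: the origin (TCP) lies on the centre line of the jaws, within the pads' length; the fingertips stand 25 mm ahead of it and the grasp point (between the pads) lies 6 mm ahead of it (manip.finger_overhang is the distance from the TCP to the fingertips, in mm); z points along the fingers, y is the line along which they close (so a half turn about z gives the same grasp; the last joint's range is limited). The gripper opens to 85 mm and grips with 20 to 120 N. Pads are 22 mm wide; open, the fingers measure 114 mm over their backs; the gripper's body (76 mm by 85 mm) begins 54 mm behind the grasp point. The pads swing forward as they close: fully open they stand 13 mm farther back than shut.
Start: joints at [1.067, 0.263, -0.048, 1.259, 0, 1.415], TCP at [179.434, 493.388, 256.278] pointing down, gripper open.
Joint ranges: [-2.65, 2.65], [-0.89, 1.7], [-1.18, 1.37], [-2.13, 2.11], [-1.35, 1.29], [-3.14, 3.14]. Speed limits (rad/s): [1.89, 1.89, 2.57, 2.79, 3.14, 3.14].

## Interface

Orientations are given as a unit quaternion [w, x, y, z].
In Python, from workcell import manip gives the robot as it stands.
- The arm moves only by the tool send_rows, never from a script. Its arguments are lists of equal length, an entry for each row: "dp": the shift along the tool's x, y, z in mm, a list of three; "twist": the turn about the tool's z in rad; "jaw": the opening, from 0 (shut) to 1 (fully open). In form: {"dp": [[tx, ty, tz], ...], "twist": [twist, ...], "jaw": [jaw, ...]}. A call has 1 to 8 rows; each row shifts and turns the commanded pose from where the row before left it, along the tool's axes as they then stand; what a row does not reach is not made up. A row lasts 1/10 s, in which the tool goes at most 50 mm and 8.59 degrees, less where a joint would pass 70% of its speed; a pose out of reach is approached as far as the arm can. A call is refused whole if a number of a shift passes 50 or a number of a turn 0.15, either way. A call with a gripper value outside its range is refused whole. The fingers move at their own pace and stop on an object; "squeeze" is the grip in N (left out, the last holds). Time passes only in rows, so rows that do not move let the fingers close. It gives the time, the measured TCP pose, the force, the opening and the grip force at its end, in the units of the state.
- manip.sense(): the state, without advancing time (a new reading comes with each control period).
- manip.camera(name): name is "scene" or "top"; returns the picture (420x560x3 uint8, blue, green, red); there is no depth.
- manip.get_calibration(name): a dict with "intrinsics" (3x3 intrinsics, pixels), "dist_coeffs" ([k1, k2, p1, p2, k3] as OpenCV has them; the pictures are not rectified), "R" (3x3) and "t" (3): a world point X has camera coordinates R X + t. Camera axes: x right, y down, z forward; pixel columns grow to the right and rows downward; lengths in mm; the calibration is good to about 2 mm. A picture is of the moment at which its call begins. get_calibration takes no time and is no camera call.
- manip.sign_off(): hands the job in; it is judged then, once.
The state is a dict: "time": time; "joint_positions": joint angles; "joint_vel": joint speeds; "joint_efforts": joint torques, N m; "position": TCP position; "tcp_rot": TCP orientation; "ft_force": force on the tool from outside, world axes, zero at the start; "moment": the same for the moment, N m; "grip_width": finger opening in mm; "finger_force": force on a finger pad.
Only numpy, scipy, OpenCV 4.12 (cv2) and the standard library are available. Lean on these libraries where they do the work, as an engineer would, in place of code of your own. Each camera call takes 0.05 s, during which the arm holds its last target. There are 200 camera calls.

## Task

Get the belt tensioner ready for its belt: put the loose orange dust cap into the open hub and press it down until its flange sits flush and level on the hub's rim. Then, with the cap home, push or pull the black roller so that the blue spring-loaded arm swings round anticlockwise (seen from above) until it stands at its red stop post, and finish while still holding the roller there with the fingers, without letting go, because the spring would throw the arm back. Leave the tin, the steel block and the brass fitting where they are.

Things in the scene. Friction and masses are not known exactly. Their poses are not given: they have to be found in the camera images.
- hub_rim (a point): Centre of the mouth of the fixed round aluminium hub, at its rim, 60 mm above the bench, on the arm's vertical pivot axis (z up). Hub 60 mm across, bore 45 mm, 44 mm deep, on a dark steel plate 150 x 120 x 10 mm. Three small sprung brass balls in the bore, 6.5 mm below the rim, leave the cap some mm too high or askew until pushed past them with about 7 to 13 N; then they hold it.
- cap_knob (a point): Centre (half-way up) of the dust cap's black knob, z along the cap's axis. Knob 26 mm across, 26 tall; below it the orange flange 62 across, 7 thick; then a grey spigot 40 across, 14 long, tapered to 31 at its foot. This point is 20 mm above the flange's underside, so 20 mm above hub_rim when home. Starts upright on its spigot on the bench, left or right of the tensioner. About 60 g.
- tension_arm (a joint): Angle of the blue arm about the hub axis, rad. 0: at rest on a thin steel pin; grows anticlockwise from above, to 1.10 at the red stop post, its hard limit. Arm 15 mm wide, 32 to 42 mm above the bench, pointing to the robot's side of the hub; roller axis 115 mm from the hub axis. The spring pulls back with about 3 N at the roller at rest, 6 N at the stop.
- roller: Black idler roller standing upright on the end of the blue arm; 32 mm across and 32 mm tall, from 42 to 74 mm above the bench. It turns freely on its stud. The origin is the centre of its underside.
- roller_mid (a point): Centre of the black roller, half-way up, 58 mm above the bench.
- tin_box: Open square tin, 50 x 50 x 47 mm, a bystander, loose on the bench on the other side of the tensioner from the cap; origin at the centre of its underside.
- gauge_block: Steel block with three holes, 25 x 75 x 50 mm, a bystander, loose on the bench beyond and to the left of the tensioner; origin at the centre of its underside.
- brass_fitting: Small brass pipe fitting, 35 x 20 x 16 mm, a bystander, loose on the bench beyond and to the right; origin at its underside.
There are look-alikes about, which are no part of the job. Of the things that look like the part that bears cap_knob, the largest one is meant.

How it is judged (in metres and radians):
On the way, in this order (a step that is already met when the one before it is completed fails the run):
1. the cap is home in the hub: flange within 2.5 mm of the rim, level, centred (z of cap_knob in the frame of hub_rim below 0.0225 m and horizontal distance between cap_knob and hub_rim below 0.005 m and angle between cap_knob's own z axis and vertical below 0.07 rad), for 0.2 s.
2. the arm is wound to its stop by the fingers on the roller (value of joint tension_arm above 1.05 rad and contact force between the fingers and roller above 1.5 N), for 0.2 s.
At the end, for the whole second after the job is handed in: The dust cap is home in the hub (flange within 2.5 mm of the rim, centred to 5 mm, tilted less than 4 degrees), and the fingers still hold the roller (more than 1.5 N) with the arm within 0.05 rad of its stop at 1.10 rad; no bystander props the roller (all of step 1 and all of step 2 and contact force between roller and tin_box below 0.3 N and contact force between roller and gauge_block below 0.3 N and contact force between roller and brass_fitting below 0.3 N); the arm keeps its last pose, push and grip.
It fails at once if a bystander is moved more than 3 cm (distance of any of tin_box, gauge_block, brass_fitting from where it was at the start of the episode above 0.03 m).
It also fails if it takes over 64 s, if anything falls off the work surface, if the arm or the gripper's body presses on something with over 40 N, if the wrist force passes 120 N, or if a joint passes its speed limit or range.

## Working session

There is one attempt and no reset: what is moved stays moved. The work goes in short steps, Python scripts to look and compute and a tool call to move; the robot and the scene stay as the last step left them, time stands still between calls to the robot, and variables do not carry over. Pictures are saved under pics/ and viewed, at most 10 in all, crops included, and the job is handed in when it is done.

Besides the shell and the picture viewer there is one more tool, called as name(argument=value, ...) on one line, values as JSON. send_rows: Moves the arm, as the interface text tells. Its arguments: {"type":"object","properties":{"dp":{"type":"array","items":{"type":"array","items":{"type":"number"}}},"twist":{"type":"array","items":{"type":"number"}},"jaw":{"type":"array","items":{"type":"number"}},"squeeze":{"type":"number"}},"required":["dp","twist","jaw"]}

```bash
mkdir -p pics
python3 - <<'E'
from workcell import manip
import cv2,numpy as np
for n in("scene","top"):
    cv2.imwrite(f"pics/{n}0.png",manip.camera(n))
    c=manip.get_calibration(n);print(n,np.round(np.array(c["R"]),3).tolist(),np.round(c["t"],1),np.round(c["intrinsics"],1).tolist(),c["dist_coeffs"])
s=manip.sense();print(s)
E
```

```text
scene [[0.683, -0.73, -0.019], [-0.307, -0.263, -0.914], [0.663, 0.631, -0.404]] [-373.5  228.1  770.9] [[451.7, 0.0, 280.8], [0.0, 451.7, 212.4], [0.0, 0.0, 1.0]] [-0.15104322  0.          0.          0.          0.        ]
top [[0.025, -1.0, -0.009], [-0.982, -0.023, -0.188], [0.188, 0.013, -0.982]] [ -4.5 542.4 993.1] [[384.1, 0.0, 282.0], [0.0, 384.1, 207.4], [0.0, 0.0, 1.0]] [-0.046202  0.        0.        0.        0.      ]
{'time': 0.1, 'joint_positions': array([ 1.06665772e+00,  2.63464328e-01, -4.88915830e-02,  1.25939862e+00,
        3.18315067e-06,  1.41548381e+00]), 'joint_vel': array([ 0.00077506, -0.00232245,  0.00230551, -0.00081251, -0.00082019,
       -0.00125953]), 'joint_efforts': array([ 3.25523215e-03, -6.38577676e+01,  3.85062397e+01,  1.00160757e-02,
       -1.49085361e-05, -1.54586274e-05]), 'position': array([179.33871086, 493.17151444, 255.87210636]), 'tcp_rot': array([-1.56631044e-04,  1.73530098e-01,  9.84828450e-01, -4.52777860e-04]), 'ft_force': array([-0.07035933,  0.46601891,  0.22216803]), 'moment': array([-0.09409084,  0.04311888,  0.00761619]), 'finger_force': 0.0, 'grip_width': 85.35218661440405}
```

View pics/top0.png

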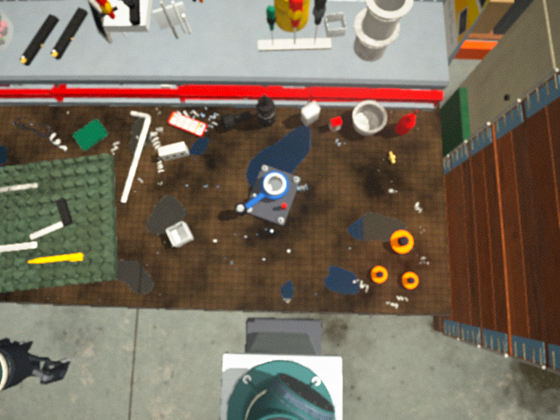

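View pics/scene0.png

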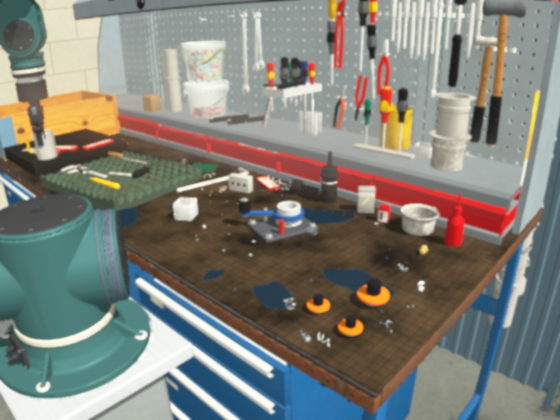

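The top view shows the largest orange cap at about (402,241), the hub at (274,184), the roller at (240,209), the red stop at (285,206) and the tin at (179,235). I'll enlarge both regions next.

```bash
cat > h.py <<'E'
from workcell import manip
import cv2,numpy as np
def cal(n):
    c=manip.get_calibration(n);return [np.array(c[k],float) for k in("intrinsics","dist_coeffs","R","t")]
def ray(n,uv,z):
    K,d,R,t=cal(n);p=cv2.undistortPoints(np.array([[uv]],float),K,d).ravel()
    o=-R.T@t;v=R.T@np.array([*p,1]);return o+v*(z-o[2])/v[2]
def proj(n,X):
    K,d,R,t=cal(n);return cv2.projectPoints(np.array(X,float).reshape(-1,1,3),cv2.Rodrigues(R)[0],t,K,d)[0].reshape(-1,2)
E
python3 - <<'E'
import cv2,numpy as np
a=cv2.imread("pics/top0.png");b=cv2.imread("pics/scene0.png")
f=lambda im,x,y,w,h:cv2.resize(im[y:y+h,x:x+w],(400,300),interpolation=cv2.INTER_CUBIC)
c=np.vstack([np.hstack([f(a,225,155,80,60),f(a,362,210,80,60)]),np.hstack([f(b,235,180,100,75),f(b,325,260,100,75)])])
cv2.imwrite("pics/crop.png",c)
E
```

```text
(no output)
```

View pics/crop.png

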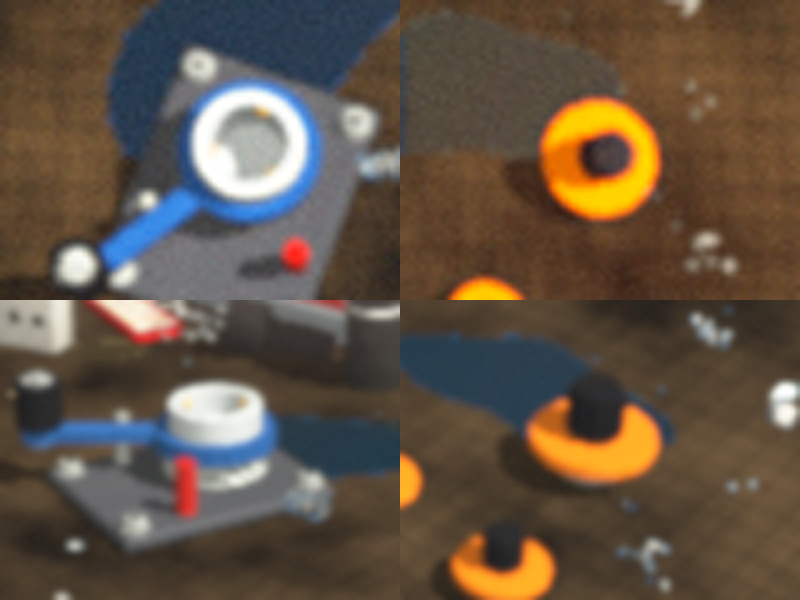

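Run:
```python
from h import *
for nm,n,uv,z in [("hub","top",(274.4,183.6),60),("hub","scene",(288.3,205.4),60),("roller","top",(240.2,207.8),74),("roller","scene",(244.4,199.6),74),("capfl","top",(401.6,241.2),21),("capkn","top",(403.5,240.3),47),("capkn","scene",(374.2,280.9),47),("post","top",(283.8,205.5),60),("tin","top",(179,235),30)]:
    print(nm,n,ray(n,uv,z).round(1))
s=manip.sense();print(s["time"])
from scipy.spatial.transform import Rotation as R
print(R.from_quat(s["tcp_rot"],scalar_first=True).as_matrix().round(3))
```

```text
hub top [606.2  30.9  60. ]
hub scene [602.   23.8  60. ]
roller top [534.3 119.6  74. ]
roller scene [532.5 113.6  74. ]
capfl top [ 460.8 -323.2   21. ]
capkn top [ 460.5 -320.6   47. ]
capkn scene [ 458.7 -326.7   47. ]
post top [545.9   3.8  60. ]
tin top [462.4 290.7  30. ]
0.1
[[-0.94   0.342 -0.   ]
 [ 0.342  0.94  -0.001]
 [ 0.    -0.001 -1.   ]]
```

send_rows(dp=[[-40, -24, 0], [-40, -24, 0], [-40, -24, 0], [-40, -24, 0], [-40, -24, 0], [-40, -24, 0], [-40, -24, 0], [-40, -24, 0]], twist=[0, 0, 0, 0, 0, 0, 0, 0], jaw=[1, 1, 1, 1, 0.8, 0.8, 0.8, 0.8])

```text
time: 0.9
position: [415.3, 201.8, 256.2]
tcp_rot: [-0.0, 0.174, 0.985, 0.0]
ft_force: [1.3, 0.7, -0.4]
grip_width: 68.6
finger_force: 0.0
```

send_rows(dp=[[-20, -44, 10], [-20, -44, 10], [-20, -44, 10], [-20, -44, 10], [-20, -44, 10], [-20, -44, 10], [-20, -44, 10], [-20, -44, 10]], twist=[0, 0, 0, 0, 0, 0, 0, 0], jaw=[0.7, 0.7, 0.7, 0.7, 0.7, 0.7, 0.7, 0.7])

```text
time: 1.7
position: [444.2, -184.0, 175.8]
tcp_rot: [-0.0, 0.174, 0.985, 0.0]
ft_force: [2.0, 0.9, -0.4]
grip_width: 59.5
finger_force: 0.0
```

send_rows(dp=[[-16, -31, 10], [-16, -31, 15], [-16, -31, 15], [-15, -31, 16], [0, 0, 0], [0, 0, 0]], twist=[0, 0, 0, 0, 0, 0], jaw=[0.7, 0.7, 0.7, 0.7, 0.7, 0.7])

```text
time: 2.3
position: [461.0, -320.1, 119.6]
tcp_rot: [-0.001, 0.174, 0.985, 0.001]
ft_force: [0.2, 0.4, 0.4]
grip_width: 59.7
finger_force: 0.0
```

Run:
```python
from h import *
a=manip.camera("top");b=manip.camera("scene")
f=lambda im,x,y,w,h:cv2.resize(im[y:y+h,x:x+w],(400,300),interpolation=cv2.INTER_CUBIC)
cv2.imwrite("pics/g1.png",np.hstack([f(a,362,200,80,60),f(b,305,220,120,90)]))
s=manip.sense();p=s["position"];print(s["time"],p,manip.finger_overhang)
for n in("top","scene"):print(n,proj(n,[p+[0,0,-25],p]).round(1))
```

```text
2.4 [ 461.36506815 -319.27953514  120.49643049] 25.0
top [[408.6 238. ]
 [411.8 236.9]]
scene [[373.5 256.9]
 [374.4 245.1]]
```

View pics/g1.png

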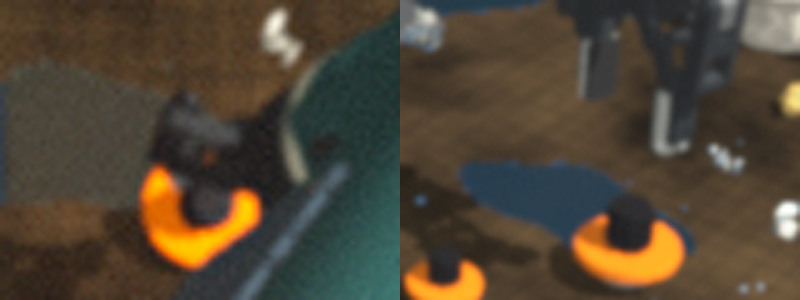

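send_rows(dp=[[0, -3, 25], [0, 0, 25], [0, 0, 15], [0, 0, 5], [0, 0, 0]], twist=[0, 0, 0, 0, 0], jaw=[0.7, 0.7, 0.7, 0.7, 0.7])

```text
time: 2.9
position: [460.4, -322.1, 50.5]
tcp_rot: [-0.0, 0.173, 0.985, 0.0]
ft_force: [0.3, -0.7, 0.1]
grip_width: 59.7
finger_force: 0.0
```

Run:
```python
from h import *
b=manip.camera("scene");a=manip.camera("top")
f=lambda im,x,y,w,h:cv2.resize(im[y:y+h,x:x+w],(400,300),interpolation=cv2.INTER_CUBIC)
cv2.imwrite("pics/g2.png",np.hstack([f(a,362,200,80,60),f(b,335,240,80,60)]))
s=manip.sense();p=s["position"];print(s["time"],p,s["ft_force"])
for n in("top","scene"):print(n,proj(n,[p+[0,0,-25],p]).round(1))
```

```text
3.0 [ 460.87227469 -322.75508077   51.32495073] [0.53985856 0.82299427 0.74693747]
top [[402.  241. ]
 [404.8 240. ]]
scene [[372.3 288.8]
 [373.2 277.8]]
```

View pics/g2.png

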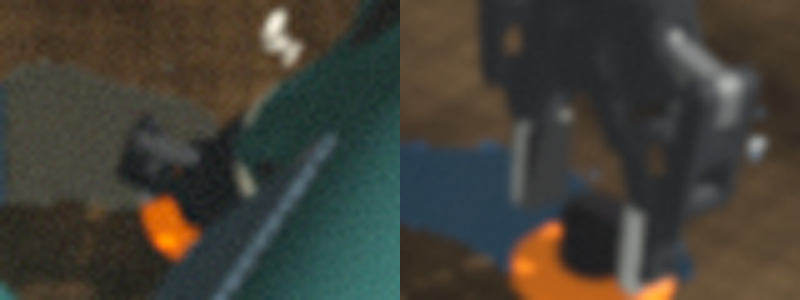

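send_rows(dp=[[2, 0, 1], [0, 0, 0], [0, 0, 0], [0, 0, 0], [0, 0, 0], [0, 0, 0]], twist=[0, 0, 0, 0, 0, 0], jaw=[0.5, 0.3, 0.2, 0.2, 0.2, 0.2], squeeze=40)

```text
time: 3.6
position: [458.6, -322.2, 49.9]
tcp_rot: [0.0, 0.174, 0.985, -0.0]
ft_force: [-1.5, 1.9, 7.4]
grip_width: 25.0
finger_force: 38.9
```

send_rows(dp=[[0, 0, -20], [0, 0, -40], [0, 0, -40], [0, 25, 0], [-2, 45, 0], [-2, 45, 0], [-2, 45, 0], [-2, 45, 0]], twist=[0, 0, 0, 0, 0, 0, 0, 0], jaw=[0.2, 0.2, 0.2, 0.2, 0.2, 0.2, 0.2, 0.2])

```text
time: 4.4
position: [536.5, -130.6, 149.6]
tcp_rot: [0.0, 0.174, 0.985, -0.0]
ft_force: [0.1, 0.5, -0.3]
grip_width: 24.5
finger_force: 39.6
```

send_rows(dp=[[-2, 45, 0], [-2, 45, 0], [-2, 45, 0], [-2, 35, 0], [0, 3, 0], [0, 0, 0], [0, 0, 0]], twist=[0, 0, 0, 0, 0, 0, 0], jaw=[0.2, 0.2, 0.2, 0.2, 0.2, 0.2, 0.2])

```text
time: 5.1
position: [602.4, 26.9, 149.3]
tcp_rot: [-0.0, 0.174, 0.985, -0.0]
ft_force: [0.1, -0.7, -0.5]
grip_width: 24.4
finger_force: 39.6
```

Run:
```python
from h import *
b=manip.camera("scene");a=manip.camera("top")
f=lambda im,x,y,w,h:cv2.resize(im[y:y+h,x:x+w],(400,300),interpolation=cv2.INTER_CUBIC)
cv2.imwrite("pics/g3.png",np.hstack([f(a,235,150,80,60),f(b,240,150,100,75)]))
s=manip.sense();p=s["position"];print(s["time"],p,s["ft_force"],s["grip_width"],s["finger_force"])
for n in("top","scene"):print(n,proj(n,[p+[0,0,-29],p]).round(1))
```

```text
5.2 [602.44332059  26.56212165 149.42725249] [-0.00437534 -0.36324561 -0.20300789] 24.58204150084397 39.63987708091736
top [[275.4 179.2]
 [275.1 176.2]]
scene [[287.3 183. ]
 [287.2 172.1]]
```

View pics/g3.png

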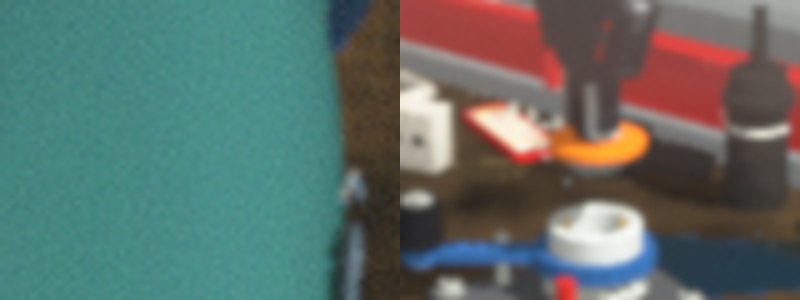

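Run:
```python
from h import *
from scipy.optimize import least_squares
im=manip.camera("scene")
c=cv2.resize(im[150:225,240:340],(800,600),interpolation=cv2.INTER_CUBIC)
cv2.imwrite("pics/g4.png",c)
hsv=cv2.cvtColor(im,cv2.COLOR_BGR2HSV)
m=((hsv[...,0]>5)&(hsv[...,0]<25)&(hsv[...,1]>150)&(hsv[...,2]>120)).astype(np.uint8);m[:,:275]=0;m[:165]=0;m[205:]=0;m[:,310:]=0
ys,xs=np.where(m);print("orange",xs.min(),xs.max(),ys.min(),ys.max(),m.sum())
th=np.linspace(0,2*np.pi,200)
def circ(x,y,z,r):return proj("scene",np.c_[x+r*np.cos(th),y+r*np.sin(th),z+0*th])
p=manip.sense()["position"]
for nm,q in(("fl",np.vstack([circ(p[0],p[1],p[2]-36,31),circ(p[0],p[1],p[2]-29,31)])),("rim",circ(602.4,26.9,60,30))):
  print(nm,q.min(0).round(1),q.max(0).round(1))
```

```text
orange 277 302 181 190 169
fl [275.  178.9] [299.6 190. ]
rim [275.9 200.6] [299.2 209.7]
```

View pics/g4.png

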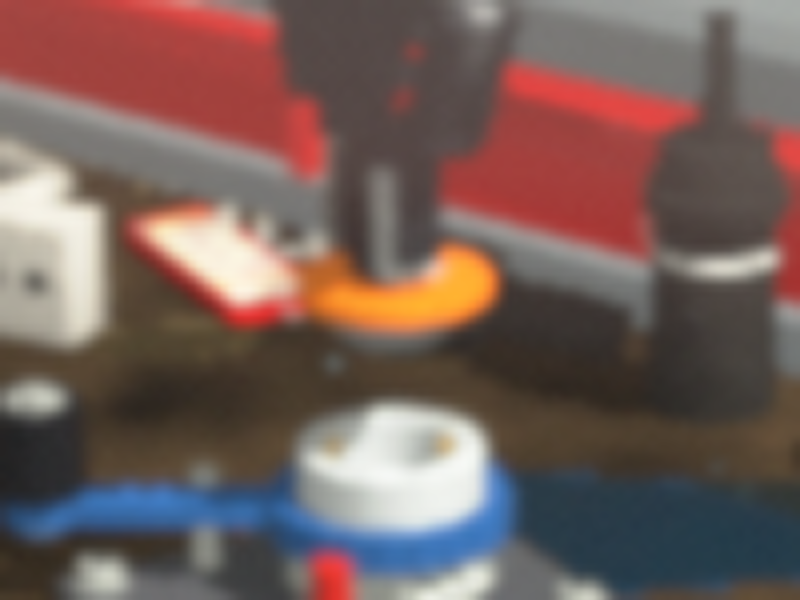

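send_rows(dp=[[-1, 5.5, 10], [0, 0, 20], [0, 0, 7], [0, 0, 5], [0, 0, 0]], twist=[0, 0, 0, 0, 0], jaw=[0.2, 0.2, 0.2, 0.2, 0.2], squeeze=60)

```text
time: 5.75
position: [605.4, 32.4, 106.8]
tcp_rot: [-0.0, 0.174, 0.985, -0.0]
ft_force: [-0.5, 0.0, 0.3]
grip_width: 24.1
finger_force: 59.4
```

Run:
```python
from h import *
im=manip.camera("scene")
c=cv2.resize(im[165:225,250:330],(800,600),interpolation=cv2.INTER_CUBIC)
cv2.imwrite("pics/g5.png",c)
s=manip.sense();print(s["position"],s["ft_force"],s["moment"],s["grip_width"])
```

```text
[605.62071306  32.46012503 107.37377216] [ 0.67476381  0.20005132 -1.17170395] [-0.04777043  0.00843829  0.02486654] 24.134884423677672
```

View pics/g5.png

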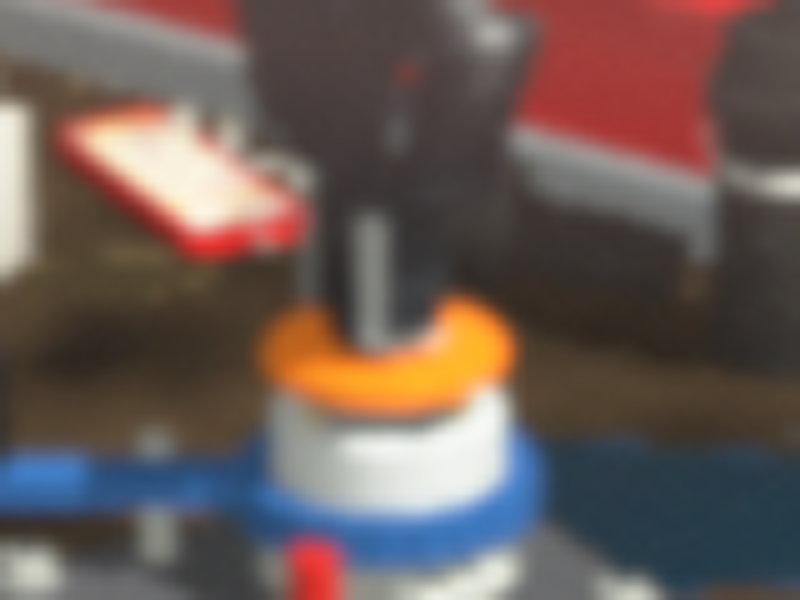

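The spigot is in line with the hub mouth: flange centre is at crop column 389 and hub at 390. I'll go on down.

send_rows(dp=[[0, 0, 2], [0, 0, 2], [0, 0, 1], [0, 0, 0]], twist=[0, 0, 0, 0], jaw=[0.2, 0.2, 0.2, 0.2])

```text
time: 6.2
position: [605.6, 32.5, 102.2]
tcp_rot: [-0.0, 0.174, 0.985, 0.0]
ft_force: [0.2, -0.1, -0.0]
grip_width: 24.2
finger_force: 59.4
```

send_rows(dp=[[0, 0, 2], [0, 0, 1], [0, 0, 1], [0, 0, 1], [0, 0, 0], [0, 0, 0]], twist=[0, 0, 0, 0, 0, 0], jaw=[0.2, 0.2, 0.2, 0.2, 0.2, 0.2])

```text
time: 6.8
position: [606.0, 32.4, 97.5]
tcp_rot: [0.001, 0.174, 0.985, -0.0]
ft_force: [2.2, -1.5, 2.1]
grip_width: 23.8
finger_force: 60.2
```

send_rows(dp=[[0, 0, 1], [0, 0, 1], [0, 0, 0], [0, 0, 0]], twist=[0, 0, 0, 0], jaw=[0.2, 0.2, 0.2, 0.2])

```text
time: 7.2
position: [606.0, 32.3, 96.0]
tcp_rot: [0.001, 0.174, 0.985, -0.0]
ft_force: [-1.4, -1.9, 10.0]
grip_width: 23.8
finger_force: 61.3
```

send_rows(dp=[[0, 0, 1], [0, 0, 1], [0, 0, 0], [0, 0, 0]], twist=[0, 0, 0, 0], jaw=[0.2, 0.2, 0.2, 0.2])

```text
time: 7.6
position: [606.0, 32.3, 95.8]
tcp_rot: [0.001, 0.174, 0.985, -0.0]
ft_force: [-10.5, -1.8, 36.8]
grip_width: 24.1
finger_force: 64.1
```

send_rows(dp=[[0, 0, -2], [0, 0, 0], [0, 0, 0], [0, 0, -10], [0, 0, -30], [0, 0, -40], [25, 25, 0], [0, 0, 0]], twist=[0, 0, 0, 0, 0, 0, 0, 0], jaw=[0.5, 0.5, 0.5, 0.6, 0.6, 0.6, 0.6, 0.6], squeeze=40)

```text
time: 8.4
position: [589.8, 66.7, 176.9]
tcp_rot: [0.001, 0.173, 0.985, 0.0]
ft_force: [0.0, -0.5, -0.1]
grip_width: 51.2
finger_force: 0.0
```

Run:
```python
from h import *
im=manip.camera("scene")
cv2.imwrite("pics/g6.png",cv2.resize(im[165:225,250:330],(800,600),interpolation=cv2.INTER_CUBIC))
s=manip.sense();print(s["position"],s["ft_force"],s["grip_width"],s["joint_positions"].round(2))
```

```text
[590.16359793  65.69113234 176.152227  ] [ 0.03687377  0.27240448 -0.96538685] 50.91404747586232 [-0.03  0.41 -0.04  1.12  0.    0.32]
```

View pics/g6.png

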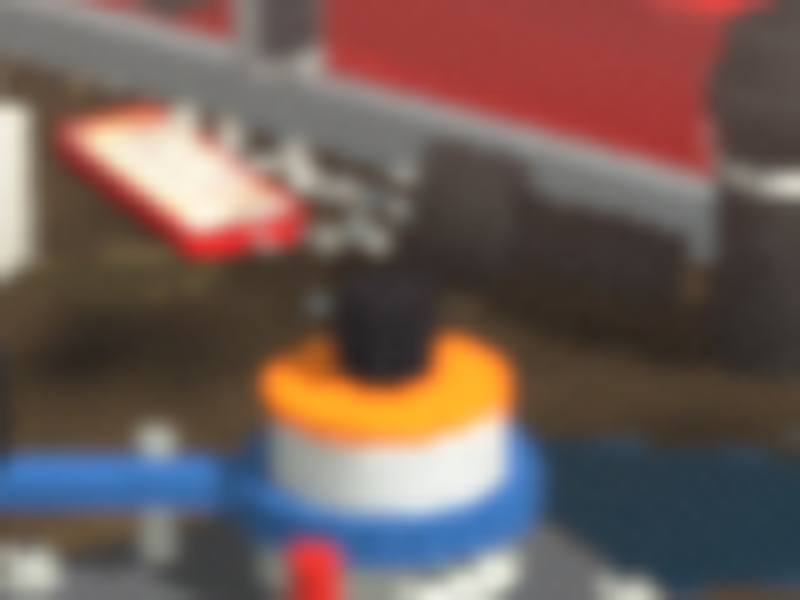

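The cap sits flush and level, with the flange directly on the rim. The hub axis is therefore at about (606, 32), which puts the roller near (533, 121).

send_rows(dp=[[36, 16.3, 0], [36, 16.3, 0], [0, 0, 10], [0, 0, 10], [0, 0, 10], [0, 0, 10], [0, 0, 0], [0, 0, 0]], twist=[0, 0, 0.135, 0.135, 0.135, 0.135, 0, 0], jaw=[0.7, 0.7, 0.75, 0.75, 0.75, 0.75, 0.75, 0.75])

```text
time: 9.25
position: [534.2, 119.5, 135.3]
tcp_rot: [-0.0, 0.428, 0.904, -0.0]
ft_force: [0.1, 0.0, -0.2]
grip_width: 64.2
finger_force: 0.0
```

Run:
```python
from h import *
b=manip.camera("scene");a=manip.camera("top")
f=lambda im,x,y,w,h:cv2.resize(im[y:y+h,x:x+w],(400,300),interpolation=cv2.INTER_CUBIC)
cv2.imwrite("pics/g7.png",np.hstack([f(a,205,165,80,60),f(b,205,155,80,60)]))
s=manip.sense();print(s["time"],s["position"],s["tcp_rot"].round(3),s["grip_width"])
```

```text
9.35 [534.41251053 119.62434809 135.69632241] [0.    0.429 0.904 0.   ] 64.22348515709412
```

View pics/g7.png

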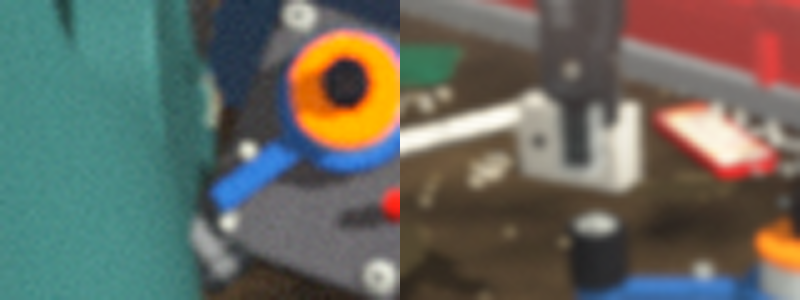

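The top view shows the cap centred in the hub. In the scene view the roller is at crop x≈599 and the tool column at about 580–590. I'll compare that with the projections.

Run:
```python
from h import *
p=manip.sense()["position"]
for z in(115,150,190):print(z,proj("scene",[[p[0],p[1],z]]).round(1))
print(proj("scene",[[533,121,74]]),proj("top",[[533,121,74],[606,32,60]]))
# pads centre: light/dark column profile
im=cv2.imread("pics/g7.png")[:,400:].mean(2)
for y in(40,80,120,150):print(y,im[y,100:260:8].astype(int))
```

```text
115 [[242.6 184. ]]
150 [[241.8 171. ]]
190 [[241.  155.8]]
[[242.61881772 198.84381721]] [[239.65478969 208.2538424 ]
 [274.00123883 183.67950868]]
40 [100 103 111 115 112  91  77  77  78  77  77  81  87  87  81 107 135 128
 112 103]
80 [ 64  63  63  63  67  68  70  75  85  92  77  72  74  72  75  89  96  99
 103 111]
120 [248 231 203 169 162 166 167 144  88  61  66 120 159 113 104 188 228 188
  96  82]
150 [ 98  87 103 145 148 141 157 154 103  63  64 109 167 176 194 223 225 187
 107  75]
```

send_rows(dp=[[-1, 0, 20], [0, 0, 20], [0, 0, 15], [0, 0, 8], [0, 0, 0], [0, 0, 0], [0, 0, 0]], twist=[0, 0, 0, 0, 0, 0, 0], jaw=[0.75, 0.75, 0.75, 0.75, 0.45, 0.45, 0.45], squeeze=20)

```text
time: 10.05
position: [535.3, 119.0, 73.1]
tcp_rot: [0.001, 0.43, 0.903, 0.0]
ft_force: [-0.3, 0.7, 0.0]
grip_width: 38.5
finger_force: 0.0
```

send_rows(dp=[[0, -3, 0], [-0.6, -11.3, 0], [-0.6, -11.3, 0], [-0.6, -11.3, 0], [0, 0, 0]], twist=[0, -0.1, -0.1, -0.1, 0], jaw=[0.45, 0.45, 0.45, 0.45, 0.45])

```text
time: 10.55
position: [509.6, 91.7, 72.9]
tcp_rot: [0.0, 0.29, 0.957, 0.0]
ft_force: [1.6, 3.1, 1.2]
grip_width: 38.4
finger_force: 1.8
```

send_rows(dp=[[-0.6, -11.3, 0], [-0.6, -11.3, 0], [-0.6, -11.3, 0], [-0.6, -11.3, 0], [-0.6, -11.3, 0], [-0.6, -11.3, 0], [0, 0, 0]], twist=[-0.1, -0.1, -0.1, -0.1, -0.1, -0.1, 0], jaw=[0.45, 0.45, 0.45, 0.45, 0.45, 0.45, 0.45])

```text
time: 11.25
position: [491.2, 27.7, 72.7]
tcp_rot: [0.0, -0.005, 1.0, 0.0]
ft_force: [0.2, 5.3, 4.0]
grip_width: 38.6
finger_force: 2.7
```

send_rows(dp=[[-0.6, -11.3, 0], [-0.4, -8, 0], [0, 0, 0]], twist=[-0.1, -0.07, 0], jaw=[0.45, 0.45, 0.45])

```text
time: 11.55
position: [493.0, 9.0, 72.4]
tcp_rot: [0.0, -0.089, 0.996, 0.0]
ft_force: [-0.6, 6.3, 5.0]
grip_width: 38.3
finger_force: 2.9
```

send_rows(dp=[[0, -2, 0], [0, -1, 0], [0, 0, 0]], twist=[0, 0, 0], jaw=[0.45, 0.45, 0.45])

```text
time: 11.85
position: [493.3, 6.7, 72.4]
tcp_rot: [-0.0, -0.088, 0.996, 0.0]
ft_force: [-2.2, 5.8, 5.3]
grip_width: 38.6
finger_force: 3.0
```

send_rows(dp=[[0, -2, 0], [0, -1, 0], [0, 0, 0]], twist=[0, 0, 0], jaw=[0.45, 0.45, 0.45])

```text
time: 12.15
position: [493.9, 3.8, 72.4]
tcp_rot: [-0.0, -0.088, 0.996, 0.0]
ft_force: [-0.9, 6.5, 4.9]
grip_width: 38.5
finger_force: 3.0
```

send_rows(dp=[[0, -2, 0], [0, -1, 0], [0, 0, 0]], twist=[0, 0, 0], jaw=[0.45, 0.45, 0.45])

```text
time: 12.45
position: [494.2, 1.7, 72.4]
tcp_rot: [-0.0, -0.088, 0.996, 0.002]
ft_force: [-1.3, 13.0, 6.5]
grip_width: 38.3
finger_force: 6.5
```

send_rows(dp=[[0, -0.5, 0], [0, 0, 0], [0, 0, 0], [0, 0, 0], [0, 0, 0]], twist=[0, 0, 0, 0, 0], jaw=[0.45, 0.45, 0.45, 0.45, 0.45])

```text
time: 12.95
position: [494.2, 1.5, 72.4]
tcp_rot: [-0.0, -0.088, 0.996, 0.002]
ft_force: [-2.0, 14.7, 6.8]
grip_width: 38.7
finger_force: 7.6
```

```bash
python3 -c "
from workcell import manip
print(manip.sign_off())"
```

```text
the job is handed in; nothing more can be done
None
```

I pressed the cap flush into the hub and handed the job in with the fingers still holding the roller at the arm's red stop with about 15 N. No verdict came back: I judged the stop by the force jumping as the arm stopped moving, and took no picture of the final pose.

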